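Take the photographed gel plate out of the clamp

TASK

The gel plate on the light box has been photographed. Swing the clamp bar up until it stays open, slide the gel plate straight out from beneath it towards the front, flat on its bed until it is clear of the bar, and lay it down gently, gel side up, flat on the ribs of the steel tray. Leave the bar open for the next plate, keep the plate level, and do not knock the camera, the tube racks, the bucket or the bottle.

Things in the scene. Friction and masses are not known exactly. Their poses are not given: they have to be found in the camera images.
- stand: Gel photography stand, fixed to the bench: grey light box 300 x 180 x 50 mm (x, y, z) with a black top. Origin: centre of its underside; x points to the rear, away from the operator's side, z up. A steel column, 26 mm thick, at x = 125 mm carries the camera. A back stop (front face at x = 44 mm) and two fences locate the rear of the plate, which is slid out towards -x.
- bed_mid (a point): Middle of the bed's top face, 72 mm above the stand's origin at its x = -50 mm; axes as the stand's. The bed is lit white, 190 mm along x, 44 mm wide and 22 mm high above the light box: the plate overhangs it by 8 mm each side, so fingertips can reach down beside the plate. The fences stand beside the plate at 60 to 95 mm behind this point, 32 to 38 mm either side, 6 mm higher than it.
- camera: Camera over the plate, carried rigidly by the stand: ring light 90 mm in diameter, above it a black body 75 x 105 mm and an arm to the column. Origin: lower end of the lens, 480 mm above the bench, over the plate's middle; axes as the stand's. A vertical hand does not fit: come from the front (stand's -x), leaning back some 40 degrees for the knob, 25 for the plate. Knocked means over 8 N.
- bar_hinge (a point): Point on the clamp bar's hinge axis, midway between its lugs, at x = +65, z = +88 mm of the stand; the axis is along the stand's y.
- bar_knob (a point): Centre of the red barrel knob on the clamp bar: cylinder 18 mm in diameter, 26 mm long along the stand's y, on a 10 mm neck. Bar shut, it is 75 mm in front of the hinge axis and 30 mm above it, 38 mm above the plate's top; it moves on an arc of 81 mm radius about the hinge, up and to the rear. Pinched at its two end faces it can turn between the fingers.
- clamp_bar (a joint): Angle of the heavy steel clamp bar (rad): 0 shut, its rubber pad on the plate; 1.2 at the open stop; beyond 0.75 counts as open. The bar, 100 mm along y and 16 mm along x, crosses the plate 75 mm in front of the hinge. Its weight presses it shut; the stiff hinge takes about 3 N at the knob to lift, lets it sink if let go below about 0.7 rad, and keeps it where it is left beyond 0.8 rad.
- plate_center (a point): Centre (half-way up) of the gel plate: white acrylic 140 x 60 x 8 mm (its x, y, z), about 85 g, with a pale blue film with purple bands on top. At the start it lies on the bed, its x along the stand's x, its rear part under the bar, centre at x = -30 to -35, z = 76 mm of the stand. Its front 80 mm is free of bar and fences, to be taken by the long edges.
- plate_rear (a point): Middle of the plate's rear end (70 mm from its centre along its own +x), half-way up. It is clear of the bar when it has come forward of x = -20 mm in the stand's frame, after a slide of some 60 mm.
- tray_ribs (a point): Middle of the steel tray, at its rib tops, 24 mm above the bench. Tray 208 x 148 mm outside, walls 34 mm high and 4 mm thick, floor 4 mm thick, loose, 0.7 kg. Two ribs, 6 mm wide and 170 mm long, run along its x, 18 mm either side of the middle; the plate is to lie along them on both, its centre then 4 mm above this point. x roughly away from the robot, z up.
- purple_rack: Black tube rack with purple-capped tubes, 184 x 96 mm, 84 mm high; origin at the centre of its underside. Stands on the other side of the light box from the tray. Leave alone.
- yellow_rack: Black tube rack, half full of yellow-capped tubes, 140 x 96 mm, 107 mm high; origin at the centre of its underside. Leave alone.
- bucket: White lidded specimen bucket, 160 mm in diameter, 135 mm high; origin at the centre of its underside. Leave alone.
- reagent: Amber bottle, 60 mm in diameter, 120 mm high; origin at the centre of its underside. Leave alone.
There are look-alikes about, which are no part of the job. What is meant by the part that bears plate_center is not brown or yellow, and is the smaller of those in its own colour.

How it is judged:
By the outcome, as a careful person would: the job done as asked, in the order asked, and still so for the second after the job is handed in, with the robot touching nothing.
It also fails if it takes over 61 s, if anything falls off the work surface, if the arm or the gripper's body presses on something with over 40 N, if the wrist force passes 120 N, or if a joint passes its speed limit or range.

ROBOT

A 6-joint arm with a two-finger parallel gripper is mounted at the origin on the work surface. World frame = base frame: x ahead of the robot, y to its left, z up, the work surface at z = 0. Lengths are in mm, angles in rad, forces in N, time in s.
With the tool pointing down it reaches from about 275 to 750 mm from the base axis. Payload 10.2 kg.
Tool frame: the origin (TCP) lies midway between the tips of the shut fingers; the grasp point (between the pads) lies 19 mm behind it; z points along the fingers, y is the line along which they close (so a half turn about z gives the same grasp; the last joint's range is limited). The gripper opens to 85 mm and grips with 20 to 120 N. Pads are 22 mm wide; open, the fingers measure 114 mm over their backs; the gripper's body (76 mm by 85 mm) begins 54 mm behind the grasp point. The pads swing forward as they close: fully open they stand 13 mm farther back than shut.
Start: joints at [0.918, 0.313, 1.498, -0, 1.331, -0.223], TCP at [218.775, 477.251, 231.294] pointing down, gripper open.
Joint ranges: [-2.94, 2.94], [-0.97, 2.17], [0.19, 2.56], [-1.23, 4.37], [0.02, 3.11], [-2.88, 2.88]. Speed limits (rad/s): [2.39, 2.39, 3.01, 3.14, 3.14, 3.14].

INTERFACE

Orientations are given as a 3x3 rotation matrix whose columns are the frame's x, y, z axes.
In Python, from rig import robot gives the robot as it stands.
- The arm moves only by the tool play_rows, never from a script. Its argument "plan" is a list of rows, each an object of numbers: "x", "y", "z": the shift along the tool's x, y, z in m; "wx", "wy", "wz": the turn, a rotation vector about the tool's x, y, z in degrees. A call has 1 to 5 rows; each row shifts and turns the commanded pose from where the row before left it, along the tool's axes as they then stand; what a row does not reach is not made up. A row lasts 1/8 s, in which the tool goes at most 62.5 mm and 10.7 degrees, less where a joint would pass 70% of its speed; a pose out of reach is approached as far as the arm can. A call with a gripper value outside its range is refused whole. "claw" is the finger opening in m, from 0 to 0.0854, set as the call begins (left out, the last holds). The fingers move at their own pace and stop on an object; "grip_force" is the grip in N (left out, the last holds). Time passes only in rows, so rows that do not move let the fingers close. It gives the time, the measured TCP pose, the force, the opening and the grip force at its end, in the units of the state.
- robot.get_state(): the state, without advancing time (a new reading comes with each control period).
- robot.capture(name): name is "scene" or "top" or "wrist"; returns the picture (384x512x3 uint8, red, green, blue); there is no depth.
- robot.calibration(name): a dict with "intrinsics" (3x3 intrinsics, pixels), "R" (3x3) and "t" (3): a world point X has camera coordinates R X + t; the wrist camera has in their place "mount" (4x4, takes a point from camera to tool coordinates, whose origin is the TCP and whose axes are the flange's). Camera axes: x right, y down, z forward; pixel columns grow to the right and rows downward; lengths in mm; the calibration is good to about 2 mm. The wrist camera is an equidistant fisheye: a pixel r from the principal point sees the ray r / f radians off the axis. A picture is of the moment at which its call begins: read the wrist's pose just before it. calibration takes no time and is no camera call.
- robot.sign_off(): hands the job in; it is judged then, once.
The state is a dict: "time": time; "joints": joint angles; "joint_velocities": joint speeds; "joint_efforts": joint torques, N m; "tool_pos": TCP position; "eef_rot": TCP orientation; "wrist_force": force on the tool from outside, world axes, zero at the start; "torque": the same for the moment, N m; "gripper_width": opening from 0.0 (shut) to 1.0 (fully open); "gripper_force": force on a finger pad.
Only numpy, scipy, OpenCV 4.12 (cv2) and the standard library are available. Lean on these libraries where they do the work, as an engineer would, in place of code of your own. Each camera call takes 0.05 s, during which the arm holds its last target. There are 200 camera calls.

## Working session

There is one attempt and no reset: what is moved stays moved. The work goes in short steps, Python scripts to look and compute and a tool call to move; the robot and the scene stay as the last step left them, time stands still between calls to the robot, and variables do not carry over. Pictures are saved under pics/ and viewed, at most 10 in all, crops included, and the job is handed in when it is done.

Besides the shell and the picture viewer there is one more tool, called after "Request:" by a JSON object that holds its "api" and its "payload". play_rows: Moves the arm, as the interface text tells. Its arguments: {"type":"object","properties":{"plan":{"type":"array"},"claw":{"type":"number"},"grip_force":{"type":"number"}},"required":["plan"]}

```bash
mkdir -p pics; ls; python3 - <<'E'
from rig import robot
import cv2,numpy as np
for n in("scene","top"):
    cv2.imwrite(f"pics/{n}0.png",robot.capture(n)[:,:,::-1])
    c=robot.calibration(n);print(n,{k:np.round(v,3).tolist() for k,v in c.items()})
c=robot.calibration("wrist");print({k:np.round(v,3).tolist() for k,v in c.items()})
print(robot.get_state())
a=cv2.imread("pics/scene0.png");b=cv2.imread("pics/top0.png")
cv2.imwrite("pics/both0.png",cv2.resize(np.vstack([a,b]),None,fx=.78,fy=.78) )
E
```

```text
pics
scene {'intrinsics': [[416.022, 0.0, 255.075], [0.0, 416.022, 194.559], [0.0, 0.0, 1.0]], 'R': [[0.632, 0.775, -0.012], [0.44, -0.372, -0.817], [-0.638, 0.512, -0.576]], 't': [-342.65, -17.217, 2153.57]}
top {'intrinsics': [[376.393, 0.0, 253.735], [0.0, 376.393, 190.343], [0.0, 0.0, 1.0]], 'R': [[-0.009, -1.0, 0.019], [-0.99, 0.006, -0.143], [0.143, -0.02, -0.99]], 't': [-19.192, 589.416, 1389.251]}
{'intrinsics': [[297.319, 0.0, 252.311], [0.0, 297.319, 190.571], [0.0, 0.0, 1.0]], 'mount': [[-0.001, -0.952, -0.306, 77.942], [1.0, -0.001, 0.0, -0.08], [-0.0, -0.306, 0.952, -142.127], [0.0, 0.0, 0.0, 1.0]]}
{'time': 0.1, 'joints': array([ 9.17541930e-01,  3.13386646e-01,  1.49836184e+00,  1.29897174e-05,
        1.33103919e+00, -2.23395259e-01]), 'joint_velocities': array([ 1.22864037e-03, -1.67627555e-03, -2.73385573e-03, -3.28520549e-04,
        4.27493515e-05,  1.55682117e-03]), 'joint_efforts': array([ 2.78382235e-03, -4.12897825e+01, -2.60138905e+01, -2.01460407e-04,
        3.09817777e-03,  4.18546529e-05]), 'tool_pos': array([218.64655383, 477.0402588 , 230.79582692]), 'eef_rot': array([[-9.09023071e-01,  4.16745142e-01, -7.36327099e-04],
       [ 4.16745701e-01,  9.09022626e-01, -9.41314760e-04],
       [ 2.77049639e-04, -1.16253799e-03, -9.99999286e-01]]), 'wrist_force': array([-0.15085563, -0.44456423,  0.11085769]), 'torque': array([-0.01493673,  0.00323989, -0.03579707]), 'gripper_force': 0.0, 'gripper_width': 0.9965669238246879}
```

View pics/both0.png

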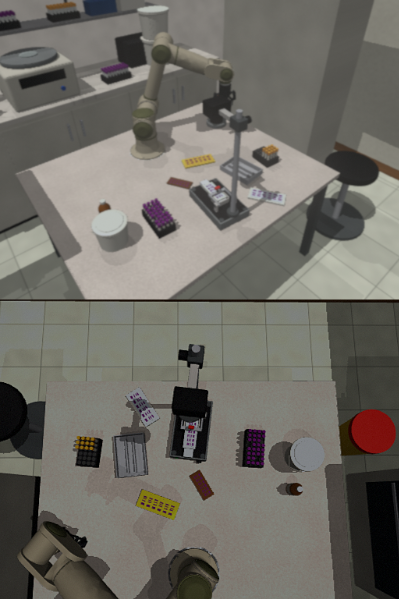

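The stand lies ahead of the robot, the tray to its left (top, full scale about (165,200)), and a loose white plate with purple bands is at about (183,137). I'll enlarge this area.

```bash
python3 - <<'E'
import cv2,numpy as np
b=cv2.imread("pics/top0.png")[90:270,90:290]
cv2.imwrite("pics/c_top.png",cv2.resize(b,None,fx=3.3,fy=3.3,interpolation=cv2.INTER_CUBIC))
a=cv2.imread("pics/scene0.png")[180:300,200:380]
cv2.imwrite("pics/c_sc.png",cv2.resize(a,None,fx=4.4,fy=4.4,interpolation=cv2.INTER_CUBIC))
E
```

```text
(no output)
```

View pics/c_top.png

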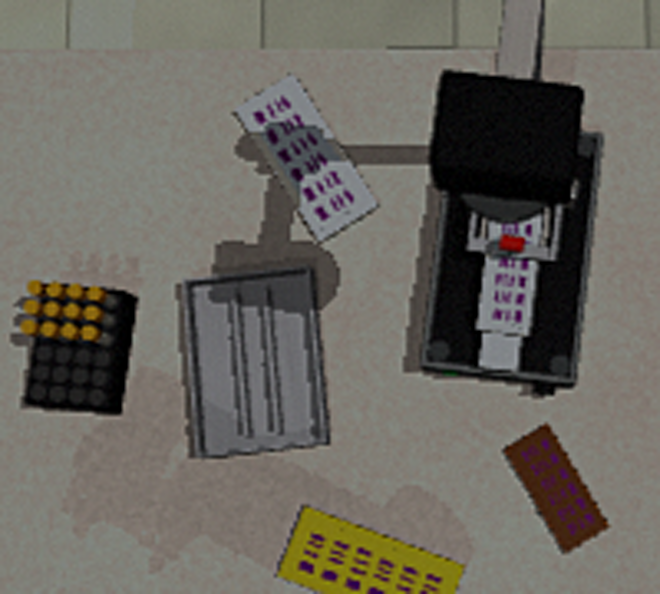

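View pics/c_sc.png

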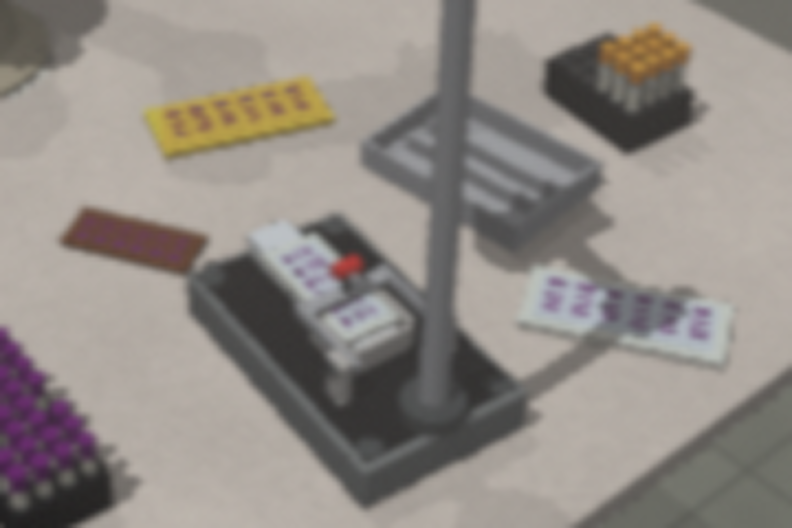

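Candidates for the plate:
- White plate on the bed, under the bar: top (244,175).
- Loose white plate: top (183,137). It's bigger.
- Brown plate: top (258,238).
- Yellow plate: top (202,255).

The one on the bed fits: it's white, the smaller of the white ones, and it lies under the bar. The crop confirms it. Next I'll fit the poses.

```bash
cat > h.py <<'E'
import numpy as np
from rig import robot
from scipy.optimize import least_squares
C={n:robot.calibration(n) for n in("scene","top","wrist")}
def proj(n,X):
    c=C[n];p=c["R"]@X+np.array(c["t"]);q=c["intrinsics"]@(p/p[2]);return q[:2]
def projw(X,s):
    m=np.array(C["wrist"]["mount"]);T=s["eef_rot"].T@(X-s["tool_pos"])
    p=m[:3,:3].T@(T-m[:3,3]);K=C["wrist"]["intrinsics"];r=np.hypot(p[0],p[1]);th=np.arctan2(r,p[2])
    return np.array([K[0][2],K[1][2]])+K[0][0]*th*p[:2]/r
def place(P,q):
    c,s=np.cos(q[2]),np.sin(q[2]);return np.array([[c,-s,0],[s,c,0],[0,0,1]])@np.array(P,float)+np.array([q[0],q[1],q[3]])
def fit(obs,x0):
    f=lambda q:np.concatenate([(projw(place(P,q),n) if isinstance(n,dict) else proj(n,place(P,q)))-np.array(uv) for n,P,uv in obs])
    r=least_squares(f,x0,loss="soft_l1",x_scale=[10,10,.05,5]);return r.x,f(r.x).reshape(-1,2)
E
python3 - <<'E'
from h import *
t=lambda u,v:(u/3.3+90-.35,v/3.3+90-.35)
s=lambda u,v:(u/4.4+200-.4,v/4.4+180-.4)
def tri(a,b):
    return least_squares(lambda X:np.r_[proj("top",X)-a,proj("scene",X)-b],[600,0,100]).x
print("knob",tri(t(513,243),s(348,267)))
st=[("top",(-10,0,118),t(513,243)),("scene",(-10,0,118),s(348,267)),
("top",(-145,22,72),t(479,368)),("top",(-145,-22,72),t(521,370)),("top",(-150,90,50),t(425,366)),("top",(-150,-90,50),t(577,381)),("top",(150,-90,50),t(601,135)),
("scene",(-150,-90,50),s(190,283)),("scene",(150,-90,50),s(365,472)),("scene",(150,90,50),s(525,385)),("scene",(-150,90,50),s(335,215))]
q,e=fit(st,[700,0,0,0]);print("stand",q.round(3),e.round(1).tolist())
tr=[("top",(104,74,34),t(182,283)),("top",(104,-74,34),t(312,268)),("top",(-104,-74,34),t(330,443)),("top",(-104,74,34),t(195,458)),
("scene",(-104,-74,34),s(362,148)),("scene",(-104,74,34),s(448,92)),("scene",(104,74,34),s(603,165)),("scene",(104,-74,34),s(512,235))]
q,e=fit(tr,[600,200,0,0]);print("tray",q.round(3),e.round(1).tolist())
E
```

```text
knob [679.02144553   9.40368998 116.84305963]
stand [ 6.88285e+02  8.11700e+00 -1.08000e-01 -4.72900e+00] [[-0.2, 0.2], [-0.5, 0.7], [0.5, -0.3], [-0.4, 0.3], [-1.0, 0.5], [0.4, 0.7], [0.4, -1.1], [-1.7, -1.3], [0.6, 0.6], [1.4, 1.0], [0.2, -1.1]]
tray [ 5.59576e+02  3.09275e+02  1.10000e-01 -1.42860e+01] [[0.6, -0.3], [-0.5, -0.1], [-0.9, 0.2], [1.0, 0.3], [-0.4, -0.1], [0.0, -0.7], [-0.2, 0.8], [0.8, -0.0]]
```

```bash
cat >> h.py <<'E'
from scipy.spatial.transform import Rotation as Ro, Slerp
import json
def ori(yaw,lean):
    # tool y along stand y, z forward/down leaning by lean deg
    c,s=np.cos(yaw),np.sin(yaw);l=np.radians(lean)
    f=np.array([c,s,0]);y=np.array([-s,c,0]);z=np.sin(l)*f-np.array([0,0,np.cos(l)])
    return np.c_[np.cross(y,z),y,z]
def rows(p1,R1,n,p0=None,R0=None):
    st=robot.get_state()
    p=np.array(st["tool_pos"] if p0 is None else p0,float);R=np.array(st["eef_rot"] if R0 is None else R0)
    pa,sl=p.copy(),Slerp([0,1],Ro.from_matrix([R,R1]));out=[]
    for i in range(1,n+1):
        t=i/n;pt=pa+(np.array(p1)-pa)*t;Rt=sl(t).as_matrix()
        d=np.round(R.T@(pt-p)/1000,4);w=np.round(Ro.from_matrix(R.T@Rt).as_rotvec(degrees=True),1)
        p=p+R@d*1000;R=R@Ro.from_rotvec(w,degrees=True).as_matrix()
        out.append({k:float(v) for k,v in zip(("x","y","z","wx","wy","wz"),np.r_[d,w]) if v})
    for i in range(0,n,5):print(json.dumps(out[i:i+5]))
    print("end",p.round(1))
    return p,R
E
python3 - <<'E'
from h import *
rows([600,18,215],ori(-.108,40),15)
E
```

```text
[{"x": -0.0359, "y": -0.0172, "z": 0.0011, "wx": -0.4, "wy": -2.6, "wz": -1.2}, {"x": -0.0354, "y": -0.018, "z": 0.0025, "wx": -0.5, "wy": -2.7, "wz": -1.2}, {"x": -0.0349, "y": -0.0187, "z": 0.0041, "wx": -0.4, "wy": -2.6, "wz": -1.1}, {"x": -0.0342, "y": -0.0195, "z": 0.0055, "wx": -0.4, "wy": -2.7, "wz": -1.2}, {"x": -0.0336, "y": -0.0202, "z": 0.0069, "wx": -0.5, "wy": -2.6, "wz": -1.2}]
[{"x": -0.0328, "y": -0.021, "z": 0.0083, "wx": -0.4, "wy": -2.7, "wz": -1.2}, {"x": -0.032, "y": -0.0217, "z": 0.0096, "wx": -0.4, "wy": -2.6, "wz": -1.1}, {"x": -0.031, "y": -0.0223, "z": 0.011, "wx": -0.5, "wy": -2.7, "wz": -1.2}, {"x": -0.03, "y": -0.0231, "z": 0.0122, "wx": -0.4, "wy": -2.6, "wz": -1.2}, {"x": -0.029, "y": -0.0239, "z": 0.0133, "wx": -0.4, "wy": -2.6, "wz": -1.2}]
[{"x": -0.0278, "y": -0.0245, "z": 0.0145, "wx": -0.5, "wy": -2.7, "wz": -1.2}, {"x": -0.0266, "y": -0.0252, "z": 0.0155, "wx": -0.4, "wy": -2.6, "wz": -1.1}, {"x": -0.0254, "y": -0.0258, "z": 0.0165, "wx": -0.4, "wy": -2.7, "wz": -1.2}, {"x": -0.024, "y": -0.0265, "z": 0.0175, "wx": -0.5, "wy": -2.6, "wz": -1.2}, {"x": -0.0226, "y": -0.0271, "z": 0.0184, "wx": -0.4, "wy": -2.7, "wz": -1.2}]
end [600.  18. 215.]
```

Request:
{"api": "play_rows", "payload": {"plan": [{"x":-0.036,"y":-0.017,"z":0.001,"wx":-0.4,"wy":-2.6,"wz":-1.2},{"x":-0.035,"y":-0.018,"z":0.003,"wx":-0.5,"wy":-2.7,"wz":-1.2},{"x":-0.035,"y":-0.019,"z":0.004,"wx":-0.4,"wy":-2.6,"wz":-1.1},{"x":-0.034,"y":-0.019,"z":0.005,"wx":-0.4,"wy":-2.7,"wz":-1.2},{"x":-0.034,"y":-0.02,"z":0.007,"wx":-0.5,"wy":-2.6,"wz":-1.2}], "claw": 0.05, "grip_force": 30}}

```text
time: 0.72
tool_pos: [346.6, 323.8, 225.9]
eef_rot: [[-0.921, 0.317, 0.227], [0.314, 0.948, -0.049], [-0.231, 0.026, -0.973]]
wrist_force: [0.9, -0.4, -0.1]
gripper_width: 0.582
gripper_force: 0.0
```

Request:
{"api": "play_rows", "payload": {"plan": [{"x":-0.033,"y":-0.021,"z":0.008,"wx":-0.4,"wy":-2.7,"wz":-1.2},{"x":-0.032,"y":-0.022,"z":0.01,"wx":-0.4,"wy":-2.6,"wz":-1.1},{"x":-0.031,"y":-0.022,"z":0.011,"wx":-0.5,"wy":-2.7,"wz":-1.2},{"x":-0.03,"y":-0.023,"z":0.012,"wx":-0.4,"wy":-2.6,"wz":-1.2},{"x":-0.029,"y":-0.024,"z":0.013,"wx":-0.4,"wy":-2.6,"wz":-1.2}]}}

```text
time: 1.35
tool_pos: [473.8, 170.7, 221.0]
eef_rot: [[-0.87, 0.212, 0.444], [0.2, 0.977, -0.074], [-0.45, 0.025, -0.893]]
wrist_force: [0.8, -0.4, 0.1]
gripper_width: 0.583
gripper_force: 0.0
```

Request:
{"api": "play_rows", "payload": {"plan": [{"x":-0.028,"y":-0.0245,"z":0.0145,"wx":-0.5,"wy":-2.7,"wz":-1.2},{"x":-0.027,"y":-0.025,"z":0.0155,"wx":-0.4,"wy":-2.6,"wz":-1.1},{"x":-0.0255,"y":-0.026,"z":0.0165,"wx":-0.4,"wy":-2.7,"wz":-1.2},{"x":-0.024,"y":-0.0265,"z":0.0175,"wx":-0.5,"wy":-2.6,"wz":-1.2},{"x":-0.0225,"y":-0.027,"z":0.0185,"wx":-0.4,"wy":-2.7,"wz":-1.2}]}}

```text
time: 1.98
tool_pos: [601.5, 17.6, 215.8]
eef_rot: [[-0.76, 0.107, 0.641], [0.082, 0.994, -0.069], [-0.645, 0.0, -0.765]]
wrist_force: [0.5, 1.2, 0.2]
gripper_width: 0.585
gripper_force: 0.0
```

```bash
python3 - <<'E'
from h import *
import cv2
s=robot.get_state();im=robot.capture("wrist")
np.savez("w1",tool_pos=s["tool_pos"],eef_rot=s["eef_rot"])
cv2.imwrite("pics/w1.png",cv2.resize(im[:,:,::-1],None,fx=1.5,fy=1.5,interpolation=cv2.INTER_CUBIC))
print(s["time"],s["tool_pos"],s["joints"].round(2),s["gripper_width"])
E
```

```text
1.975 [601.5499504   17.56648377 215.82987821] [-0.19  0.21  1.85  0.14  0.39 -1.76] 0.5849520170607397
```

View pics/w1.png

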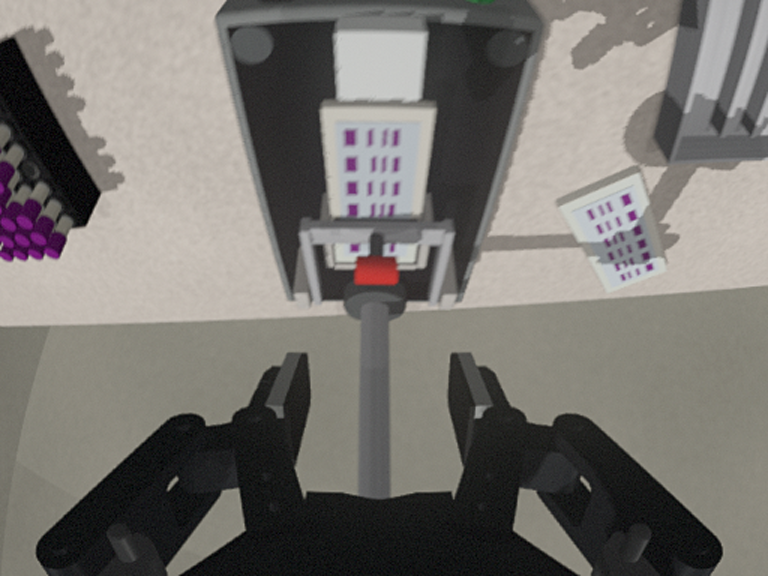

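The wrist view shows the stand squarely: knob at (377,271) in the 1.5x picture, the plate's front corners at (322,105) and (435,103), and the tray to the right. I'll refine the stand pose with it.

```bash
python3 - <<'E'
from h import *
w=dict(np.load("w1.npz"))
t=lambda u,v:(u/3.3+90-.35,v/3.3+90-.35)
s=lambda u,v:(u/4.4+200-.4,v/4.4+180-.4)
v=lambda a,b:np.array([a/1.5-.2,b/1.5-.2])
st=[(w,(-10,0,118),v(377,271)),("top",(-10,0,118),t(513,243)),("scene",(-10,0,118),s(348,267)),
("top",(-145,22,72),t(479,368)),("top",(-145,-22,72),t(521,370)),("top",(-150,90,50),t(425,366)),("top",(-150,-90,50),t(577,381)),("top",(150,-90,50),t(601,135)),
("scene",(-150,-90,50),s(190,283)),("scene",(150,-90,50),s(365,472)),("scene",(150,90,50),s(525,385)),("scene",(-150,90,50),s(335,215))]
q,e=fit(st,[700,0,-.1,0]);print("stand",q.round(3),e[:3].round(1).tolist())
K=least_squares(lambda X:np.r_[projw(X,w)-v(377,271),proj("top",X)-t(513,243),proj("scene",X)-s(348,267)],[680,9,118]).x
print("knob",K.round(1),"expected",place((-10,0,118),q).round(1))
for px in((322,105),(435,103)):
  X=least_squares(lambda a:projw([a[0],a[1],80],w)-v(*px),[600,9]).x;print("plate front corner",X.round(1))
for px,P in(((478,333),0),((531,335),1)):
  X=least_squares(lambda a:proj("top",np.array([a[0],a[1],80]))-t(*px),[600,9]).x;print("top: plate front",X.round(1))
st0=robot.get_state();print(st0["tool_pos"].round(1))
R=ori(q[2],40)
p,Rr=rows(K+R[:,2]*-50,R,5)
rows(K+R[:,2]*12,R,5,p,Rr)
E
```

```text
stand [ 6.89155e+02  6.83800e+00 -1.11000e-01  3.33000e-01] [[0.1, -0.5], [0.1, -0.3], [-0.6, -0.0]]
knob [679.5   7.9 118.7] expected [679.2   7.9 118.3]
plate front corner [580.5  -9.8]
plate front corner [585.5  48.2]
top: plate front [583.5  48.3]
top: plate front [580.8 -11.1]
[603.2  14.5 215.3]
[{"x": 0.0008, "y": 0.0004, "z": 0.0146}, {"x": 0.0007, "y": 0.0004, "z": 0.0147, "wy": 0.1, "wz": 0.1}, {"x": 0.0008, "y": 0.0003, "z": 0.0146}, {"x": 0.0007, "y": 0.0004, "z": 0.0146, "wy": 0.1}, {"x": 0.0007, "y": 0.0004, "z": 0.0147, "wz": 0.1}]
end [647.6  11.5 157. ]
[{"z": 0.0124}, {"z": 0.0124}, {"z": 0.0124}, {"x": 0.0001, "z": 0.0124}, {"z": 0.0124}]
end [687.1   7.1 109.4]
```

Request:
{"api": "play_rows", "payload": {"plan": [{"x":0.001,"z":0.0145},{"x":0.0005,"y":0.0005,"z":0.0145,"wy":0.1,"wz":0.1},{"x":0.001,"y":0.0005,"z":0.0145},{"x":0.0005,"y":0.0005,"z":0.0145,"wy":0.1},{"x":0.0005,"y":0.0005,"z":0.015,"wz":0.1}]}}

```text
schema error: expected keys x, y, z, wx, wy, wz
```

Request:
{"api": "play_rows", "payload": {"plan": [{"z":0.016},{"z":0.016},{"z":0.015},{"z":0.01},{"z":0.005}]}}

```text
schema error: expected keys x, y, z, wx, wy, wz
```

```bash
python3 - <<'E'
from h import *
import cv2
im=robot.capture("wrist");s=robot.get_state()
cv2.imwrite("pics/w2.png",im[:,:,::-1])
print(s["time"],s["tool_pos"],s["wrist_force"],s["joints"].round(2))
E
```

```text
2.075 [601.72497439  16.14806932 215.01426312] [-0.13168199 -0.15066335  0.46495867] [-0.19  0.21  1.85  0.14  0.39 -1.76]
```

View pics/w2.png

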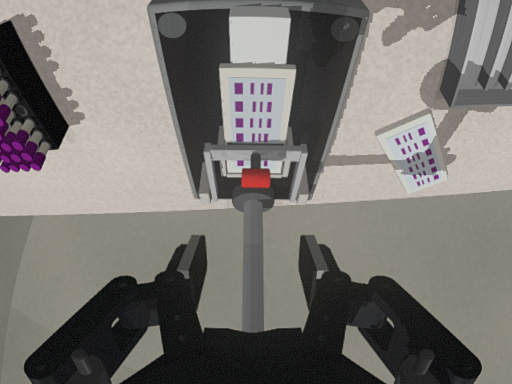

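The moves were refused because every key is required, so nothing has moved. The picture is the same as before: knob at (256,178), fingers well behind it. I'll repeat the moves with all keys.

Request:
{"api": "play_rows", "payload": {"plan": [{"x":0.001,"y":0,"z":0.015,"wx":0,"wy":0,"wz":0},{"x":0.001,"y":0,"z":0.015,"wx":0,"wy":0.1,"wz":0.1},{"x":0.001,"y":0,"z":0.015,"wx":0,"wy":0,"wz":0},{"x":0.0005,"y":0,"z":0.015,"wx":0,"wy":0.1,"wz":0},{"x":0.0005,"y":0,"z":0.015,"wx":0,"wy":0,"wz":0.1}]}}

```text
time: 2.7
tool_pos: [646.5, 14.1, 155.1]
eef_rot: [[-0.763, 0.11, 0.637], [0.086, 0.994, -0.068], [-0.641, 0.003, -0.768]]
wrist_force: [0.1, -1.1, 0.4]
gripper_width: 0.585
gripper_force: 0.0
```

Request:
{"api": "play_rows", "payload": {"plan": [{"x":0,"y":0,"z":0.012,"wx":0,"wy":0,"wz":0},{"x":0,"y":0,"z":0.01,"wx":0,"wy":0,"wz":0},{"x":0,"y":0,"z":0.008,"wx":0,"wy":0,"wz":0},{"x":0,"y":0,"z":0,"wx":0,"wy":0,"wz":0}]}}

```text
time: 3.2
tool_pos: [665.0, 11.9, 132.6]
eef_rot: [[-0.763, 0.11, 0.637], [0.086, 0.994, -0.068], [-0.64, 0.003, -0.768]]
wrist_force: [0.2, -0.2, 0.3]
gripper_width: 0.586
gripper_force: 0.0
```

```bash
sed -i 's/np.r_\[d,w\]) if v}/np.r_[d,w])}/' h.py; python3 - <<'E'
from h import *
import cv2
P=[]
for i in range(3): im=robot.capture("wrist");s=robot.get_state();P.append(s["tool_pos"])
cv2.imwrite("pics/w3.png",im[:,:,::-1])
print(s["time"],np.mean(P,0),s["wrist_force"],s["joints"].round(2));print(s["eef_rot"].round(3))
E
```

```text
3.35 [664.98380711  11.95028397 133.19546139] [-0.58780078  0.55144207  0.52619823] [-0.17  0.45  1.75  0.18  0.25 -1.79]
[[-0.762  0.11   0.638]
 [ 0.086  0.994 -0.068]
 [-0.641  0.003 -0.767]]
```

View pics/w3.png

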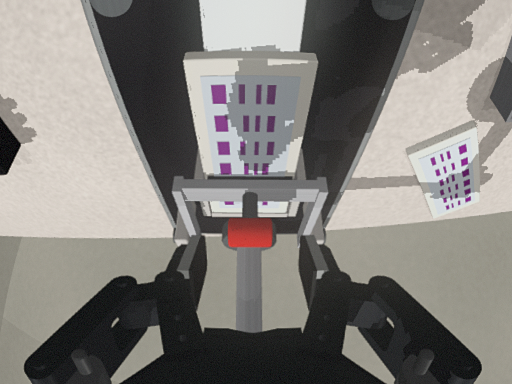

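Knob at (250,233), with the finger gap centred at about x=252, so it's aligned. I'll go in and close.

Request:
{"api": "play_rows", "payload": {"plan": [{"x":-0.0005,"y":0,"z":0.01,"wx":0,"wy":0,"wz":0},{"x":-0.0005,"y":-0.0005,"z":0.01,"wx":0,"wy":0,"wz":0},{"x":-0.0005,"y":-0.0005,"z":0.008,"wx":0,"wy":0,"wz":0},{"x":0,"y":0,"z":0.006,"wx":0,"wy":0,"wz":0},{"x":0,"y":0,"z":0,"wx":0,"wy":0,"wz":0}]}}

```text
time: 3.98
tool_pos: [687.7, 8.5, 107.3]
eef_rot: [[-0.763, 0.11, 0.637], [0.086, 0.994, -0.068], [-0.64, 0.003, -0.768]]
wrist_force: [0.3, -0.2, -0.2]
gripper_width: 0.586
gripper_force: 0.0
```

Request:
{"api": "play_rows", "payload": {"plan": [{"x":0,"y":0,"z":0,"wx":0,"wy":0,"wz":0},{"x":0,"y":0,"z":0,"wx":0,"wy":0,"wz":0},{"x":0,"y":0,"z":0,"wx":0,"wy":0,"wz":0},{"x":0,"y":0,"z":0,"wx":0,"wy":0,"wz":0}], "claw": 0.015, "grip_force": 30}}

```text
time: 4.47
tool_pos: [687.5, 7.9, 108.3]
eef_rot: [[-0.762, 0.111, 0.637], [0.087, 0.994, -0.069], [-0.641, 0.003, -0.767]]
wrist_force: [-3.7, -4.1, 2.6]
gripper_width: 0.297
gripper_force: 29.5
```

```bash
python3 - <<'E'
from h import *
import cv2
P=[]
for i in range(3): im=robot.capture("wrist");s=robot.get_state();P.append(s["tool_pos"])
cv2.imwrite("pics/w4.png",im[:,:,::-1])
p=np.mean(P,0)
print(s["time"],p,s["wrist_force"],s["gripper_width"],s["gripper_force"],s["joints"].round(2))
f=np.array([np.cos(-.111),np.sin(-.111),0]);a0=np.arctan2(30,75)
arc=lambda a:81*(-np.cos(a0+a)*f+np.sin(a0+a)*np.array([0,0,1]))
R=s["eef_rot"];q=arc(0)
for a in np.arange(1,16)*1.08/15:
    print(round(a,2),(R.T@(arc(a)-q)).round(1));q=arc(a)
E
```

```text
4.625 [687.4861484    7.93845861 108.26123593] [-4.84263377 -4.22111963  2.02668284] 0.2996952990795407 29.543373584747314 [-0.17  0.53  1.7   0.2   0.22 -1.81]
0.07 [-5.2  0.  -2.6]
0.14 [-5.4  0.  -2.2]
0.22 [-5.5  0.  -1.8]
0.29 [-5.7  0.  -1.4]
0.36 [-5.7  0.  -1. ]
0.43 [-5.8  0.  -0.6]
0.5 [-5.8  0.  -0.2]
0.58 [-5.8  0.   0.3]
0.65 [-5.8  0.   0.7]
0.72 [-5.7  0.   1.1]
0.79 [-5.6  0.   1.5]
0.86 [-5.5  0.   1.9]
0.94 [-5.4  0.   2.3]
1.01 [-5.2  0.   2.7]
1.08 [-5.  0.  3.]
```

The knob is held: the opening is about 25.5 mm. I'll follow the arc.

Request:
{"api": "play_rows", "payload": {"plan": [{"x":-0.005,"y":0,"z":-0.0026,"wx":0,"wy":0,"wz":0},{"x":-0.0055,"y":0,"z":-0.0022,"wx":0,"wy":0,"wz":0},{"x":-0.0055,"y":0,"z":-0.0018,"wx":0,"wy":0,"wz":0},{"x":-0.0055,"y":0,"z":-0.0014,"wx":0,"wy":0,"wz":0},{"x":-0.0057,"y":0,"z":-0.001,"wx":0,"wy":0,"wz":0}]}}

```text
time: 5.25
tool_pos: [701.3, 6.2, 130.7]
eef_rot: [[-0.766, 0.11, 0.633], [0.087, 0.994, -0.068], [-0.637, 0.003, -0.771]]
wrist_force: [-4.7, -5.8, -5.3]
gripper_width: 0.294
gripper_force: 30.3
```

Request:
{"api": "play_rows", "payload": {"plan": [{"x":-0.0058,"y":0,"z":-0.0006,"wx":0,"wy":0,"wz":0},{"x":-0.0058,"y":0,"z":-0.0002,"wx":0,"wy":0,"wz":0},{"x":-0.0058,"y":0,"z":0.0003,"wx":0,"wy":0,"wz":0},{"x":-0.0058,"y":0,"z":0.0007,"wx":0,"wy":0,"wz":0},{"x":-0.0057,"y":0,"z":0.0011,"wx":0,"wy":0,"wz":0}]}}

```text
time: 5.88
tool_pos: [724.7, 3.3, 149.3]
eef_rot: [[-0.765, 0.111, 0.635], [0.086, 0.994, -0.069], [-0.639, 0.002, -0.769]]
wrist_force: [-7.6, -7.3, 0.8]
gripper_width: 0.299
gripper_force: 29.9
```

Request:
{"api": "play_rows", "payload": {"plan": [{"x":-0.0056,"y":0,"z":0.0015,"wx":0,"wy":0,"wz":0},{"x":-0.0055,"y":0,"z":0.0019,"wx":0,"wy":0,"wz":0},{"x":-0.0054,"y":0,"z":0.0023,"wx":0,"wy":0,"wz":0},{"x":-0.0052,"y":0,"z":0.0027,"wx":0,"wy":0,"wz":0},{"x":-0.004,"y":0,"z":0.0025,"wx":0,"wy":0,"wz":0}]}}

```text
time: 6.5
tool_pos: [752.2, -0.1, 158.8]
eef_rot: [[-0.762, 0.111, 0.637], [0.086, 0.994, -0.07], [-0.641, 0.002, -0.767]]
wrist_force: [-6.5, -7.9, 4.3]
gripper_width: 0.295
gripper_force: 29.9
```

```bash
python3 - <<'E'
from h import *
import cv2
P=[]
for i in range(3): im=robot.capture("wrist");s=robot.get_state();P.append(s["tool_pos"])
cv2.imwrite("pics/w5.png",im[:,:,::-1])
p=np.mean(P,0)
print(s["time"],p,s["wrist_force"],s["gripper_width"],s["gripper_force"],s["joints"].round(2))
E
```

```text
6.65 [ 7.52455453e+02 -1.18330840e-01  1.58864459e+02] [-2.88035017 -7.6157086   1.94520929] 0.2966039330003569 29.519146978855133 [-0.17  0.58  1.46  0.1   0.41 -1.7 ]
```

View pics/w5.png

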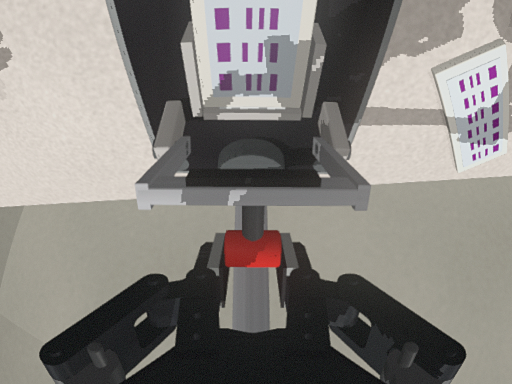

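The bar is swung up about 1.05 rad; the knob is at (252,248) between the fingers. I'll release and back out along the tool.

Request:
{"api": "play_rows", "payload": {"plan": [{"x":0,"y":0,"z":0,"wx":0,"wy":0,"wz":0},{"x":0,"y":0,"z":0,"wx":0,"wy":0,"wz":0},{"x":0,"y":0,"z":0,"wx":0,"wy":0,"wz":0}], "claw": 0.045}}

```text
time: 7.02
tool_pos: [752.1, 1.5, 157.9]
eef_rot: [[-0.763, 0.109, 0.637], [0.086, 0.994, -0.068], [-0.641, 0.003, -0.768]]
wrist_force: [-0.6, 1.0, -0.1]
gripper_width: 0.525
gripper_force: 0.0
```

Request:
{"api": "play_rows", "payload": {"plan": [{"x":0,"y":0,"z":-0.01,"wx":0,"wy":0,"wz":0},{"x":0,"y":0,"z":-0.015,"wx":0,"wy":0,"wz":0},{"x":0,"y":0,"z":-0.02,"wx":0,"wy":0,"wz":0},{"x":0,"y":0,"z":-0.025,"wx":0,"wy":0,"wz":0}]}}

```text
time: 7.52
tool_pos: [706.6, 6.2, 212.8]
eef_rot: [[-0.762, 0.11, 0.638], [0.086, 0.994, -0.068], [-0.641, 0.003, -0.767]]
wrist_force: [0.4, 0.5, -0.7]
gripper_width: 0.529
gripper_force: 0.0
```

```bash
python3 - <<'E'
from h import *
import cv2
P=[]
for i in range(3): im=robot.capture("wrist");s=robot.get_state();P.append(s["tool_pos"])
np.savez("w6",tool_pos=np.mean(P,0),eef_rot=s["eef_rot"])
cv2.imwrite("pics/w6.png",im[:,:,::-1])
p=np.mean(P,0)
print(s["time"],p,s["wrist_force"],s["gripper_width"],s["joints"].round(2))
R=ori(-.111,25);g=np.array([689.2,6.8,0])+place((-60,.6,0),[0,0,-.111,0]);g[2]=56
a=g-R[:,2]*75
print("grasp",g)
p1,R1=rows(a,R,10,p0=p); rows(g,R1,5,p1,R1)
E
```

```text
7.675 [706.97008154   6.28150899 214.93797446] [-0.77845806 -0.31574905 -0.038676  ] 0.5306352609507914 [-0.17  0.43  1.55  0.09  0.47 -1.7 ]
grasp [629.63571396  14.04263961  56.        ]
[{"x": 0.0142, "y": -0.0001, "z": -0.0001, "wx": 0.0, "wy": 1.5, "wz": -0.0}, {"x": 0.0143, "y": -0.0001, "z": 0.0003, "wx": 0.0, "wy": 1.5, "wz": -0.0}, {"x": 0.0142, "y": -0.0001, "z": 0.0007, "wx": 0.1, "wy": 1.5, "wz": -0.0}, {"x": 0.0142, "y": -0.0001, "z": 0.001, "wx": -0.0, "wy": 1.5, "wz": -0.0}, {"x": 0.0141, "y": -0.0001, "z": 0.0015, "wx": -0.0, "wy": 1.5, "wz": -0.0}]
[{"x": 0.0141, "y": -0.0001, "z": 0.0017, "wx": 0.0, "wy": 1.5, "wz": -0.0}, {"x": 0.0141, "y": -0.0001, "z": 0.0022, "wx": 0.0, "wy": 1.5, "wz": -0.0}, {"x": 0.014, "y": -0.0001, "z": 0.0025, "wx": 0.0, "wy": 1.5, "wz": -0.0}, {"x": 0.0139, "y": -0.0001, "z": 0.0029, "wx": 0.1, "wy": 1.5, "wz": -0.0}, {"x": 0.0139, "y": -0.0001, "z": 0.0033, "wx": -0.0, "wy": 1.5, "wz": -0.0}]
end [598.1  17.5 123.9]
[{"x": 0.0, "y": 0.0, "z": 0.015, "wx": -0.0, "wy": -0.0, "wz": -0.0}, {"x": 0.0, "y": 0.0, "z": 0.015, "wx": -0.0, "wy": -0.0, "wz": -0.0}, {"x": 0.0, "y": 0.0, "z": 0.015, "wx": -0.0, "wy": -0.0, "wz": -0.0}, {"x": 0.0, "y": 0.0, "z": 0.015, "wx": -0.0, "wy": -0.0, "wz": -0.0}, {"x": 0.0, "y": 0.0, "z": 0.015, "wx": -0.0, "wy": -0.0, "wz": -0.0}]
end [629.7  14.   56. ]
```

Request:
{"api": "play_rows", "payload": {"plan": [{"x":0.014,"y":0,"z":0,"wx":0,"wy":1.5,"wz":0},{"x":0.014,"y":0,"z":0,"wx":0,"wy":1.5,"wz":0},{"x":0.014,"y":0,"z":0.001,"wx":0.1,"wy":1.5,"wz":0},{"x":0.014,"y":0,"z":0.001,"wx":0,"wy":1.5,"wz":0},{"x":0.014,"y":0,"z":0.0015,"wx":0,"wy":1.5,"wz":0}], "claw": 0.085}}

```text
time: 8.3
tool_pos: [653.1, 12.2, 166.0]
eef_rot: [[-0.84, 0.111, 0.53], [0.095, 0.994, -0.058], [-0.534, 0.002, -0.846]]
wrist_force: [-0.6, -0.5, -0.5]
gripper_width: 1.0
gripper_force: 0.0
```

Request:
{"api": "play_rows", "payload": {"plan": [{"x":0.013,"y":0,"z":0.002,"wx":0,"wy":1.5,"wz":0},{"x":0.012,"y":0,"z":0.003,"wx":0,"wy":1.5,"wz":0},{"x":0.012,"y":0,"z":0.0035,"wx":0,"wy":1.5,"wz":0},{"x":0.012,"y":0,"z":0.004,"wx":0.1,"wy":1.5,"wz":0},{"x":0.012,"y":0,"z":0.0045,"wx":0,"wy":1.5,"wz":0}]}}

```text
time: 8.93
tool_pos: [608.7, 17.2, 121.3]
eef_rot: [[-0.902, 0.112, 0.416], [0.101, 0.994, -0.047], [-0.419, -0.0, -0.908]]
wrist_force: [0.5, -0.6, 0.0]
gripper_width: 0.995
gripper_force: 0.0
```

```bash
python3 - <<'E'
from h import *
import cv2
P=[]
for i in range(4): im=robot.capture("wrist");s=robot.get_state();P.append(s["tool_pos"])
p=np.mean(P,0)
np.savez("w7",tool_pos=p,eef_rot=s["eef_rot"])
cv2.imwrite("pics/w7.png",cv2.resize(im[:,:,::-1],None,fx=1.5,fy=1.5,interpolation=cv2.INTER_CUBIC))
print(s["time"],p,s["wrist_force"],s["gripper_width"],s["joints"].round(2));print(s["eef_rot"].round(3))
E
```

```text
9.125 [608.62319769  17.20696911 121.10480284] [ 0.34242823 -0.90644658  0.51472563] 0.993420862038316 [-0.18  0.42  1.73  0.05  0.56 -1.67]
[[-0.902  0.112  0.418]
 [ 0.101  0.994 -0.047]
 [-0.421  0.    -0.907]]
```

View pics/w7.png

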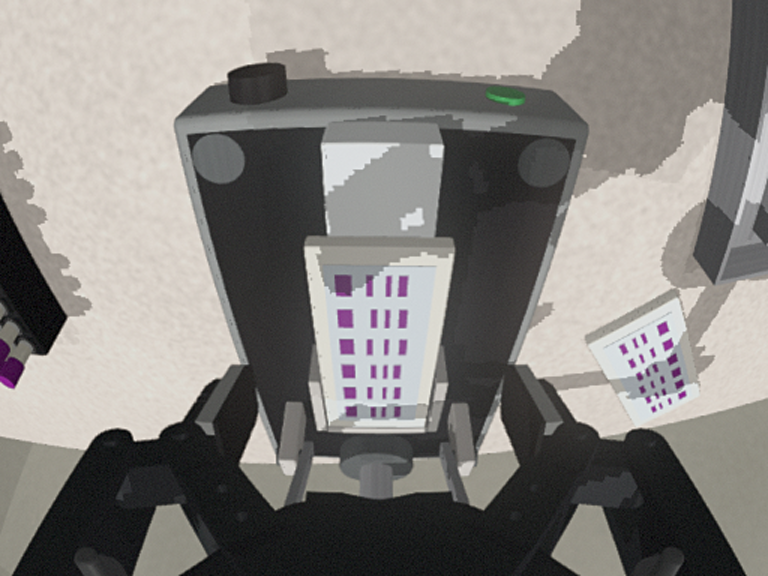

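The plate's top-face corners are: front (306,246) and (453,246), rear (329,430) and (432,428). The fingers are open either side of it.

```bash
python3 - <<'E'
from h import *
w=dict(np.load("w7.npz"));v=lambda a,b:np.array([a/1.5-.2,b/1.5-.2])
px=[((-70,-30,4),(306,246)),((-70,30,4),(453,246)),((70,-30,4),(329,430)),((70,30,4),(432,428))]
q,e=fit([(w,P,v(*u)) for P,u in px],[652,11,-.11,76]);print("plate free",q.round(3),e.round(1).tolist())
r=least_squares(lambda a:np.concatenate([projw(place(P,[a[0],a[1],a[2],76]),w)-v(*u) for P,u in px]),[652,11,-.1]);print("z=76",r.x.round(3),r.fun.round(1))
x=r.x
R=ori(x[2],25);g=place((-13,0,0),[x[0],x[1],x[2],56]);print("g",g)
rows(g,R,8,w["tool_pos"],w["eef_rot"])
E
```

```text
plate free [ 6.51614e+02  1.28500e+01 -1.08000e-01  7.77190e+01] [[-2.6, 0.4], [3.0, 0.1], [1.9, -1.2], [-2.0, -0.1]]
z=76 [ 6.53236e+02  1.26220e+01 -1.07000e-01] [-2.1  0.9  2.1  0.4  2.2 -1.9 -2.2 -0.9]
g [640.30966249  14.00825684  56.        ]
[{"x": -0.0002, "y": 0.0, "z": 0.0091, "wx": -0.0, "wy": -0.0, "wz": -0.0}, {"x": -0.0002, "y": 0.0001, "z": 0.009, "wx": -0.0, "wy": -0.0, "wz": -0.1}, {"x": -0.0002, "y": 0.0, "z": 0.0091, "wx": -0.0, "wy": -0.0, "wz": 0.0}, {"x": -0.0002, "y": 0.0001, "z": 0.009, "wx": -0.1, "wy": -0.1, "wz": -0.0}, {"x": -0.0001, "y": 0.0, "z": 0.0091, "wx": 0.0, "wy": 0.0, "wz": -0.1}]
[{"x": -0.0002, "y": 0.0, "z": 0.009, "wx": 0.0, "wy": 0.0, "wz": 0.0}, {"x": -0.0002, "y": 0.0001, "z": 0.0091, "wx": -0.0, "wy": -0.0, "wz": -0.0}, {"x": -0.0001, "y": -0.0, "z": 0.0091, "wx": -0.0, "wy": -0.0, "wz": -0.1}]
end [640.3  14.   55.9]
```

Request:
{"api": "play_rows", "payload": {"plan": [{"x":0,"y":0,"z":0.018,"wx":0,"wy":0,"wz":-0.1},{"x":-0.0005,"y":0,"z":0.018,"wx":0,"wy":0,"wz":0},{"x":0,"y":0,"z":0.016,"wx":-0.1,"wy":0,"wz":-0.1},{"x":-0.0005,"y":0,"z":0.012,"wx":0,"wy":0,"wz":0},{"x":0,"y":0,"z":0.007,"wx":0,"wy":0,"wz":0}]}}

```text
time: 9.75
tool_pos: [640.0, 13.7, 57.4]
eef_rot: [[-0.902, 0.108, 0.418], [0.098, 0.994, -0.045], [-0.42, 0.0, -0.907]]
wrist_force: [0.9, 0.9, 0.4]
gripper_width: 0.998
gripper_force: 0.0
```

Request:
{"api": "play_rows", "payload": {"plan": [{"x":0,"y":0,"z":0,"wx":0,"wy":0,"wz":0},{"x":0,"y":0,"z":0,"wx":0,"wy":0,"wz":0},{"x":0,"y":0,"z":0,"wx":0,"wy":0,"wz":0},{"x":0,"y":0,"z":0,"wx":0,"wy":0,"wz":0},{"x":0,"y":0,"z":0,"wx":0,"wy":0,"wz":0}], "claw": 0.05, "grip_force": 35}}

```text
time: 10.38
tool_pos: [639.9, 13.7, 58.4]
eef_rot: [[-0.902, 0.108, 0.419], [0.098, 0.994, -0.045], [-0.421, 0.0, -0.907]]
wrist_force: [-3.1, 0.8, 4.6]
gripper_width: 0.692
gripper_force: 38.2
```

```bash
python3 - <<'E'
from h import *
import cv2
P=[]
for i in range(4): im=robot.capture("wrist");s=robot.get_state();P.append(s["tool_pos"])
p=np.mean(P,0)
cv2.imwrite("pics/w8.png",im[:,:,::-1])
print(s["time"],p,s["wrist_force"],s["gripper_width"],s["gripper_force"],s["joints"].round(2));print(s["eef_rot"].round(3))
R=s["eef_rot"];f=np.array([np.cos(-.11),np.sin(-.11),0])
print("slide -1mm in tool axes",R.T@-f,"up",R.T@[0,0,1])
E
```

```text
10.575 [639.97531914  13.71833983  58.39610003] [-2.98882245  0.88459277  5.75442193] 0.6928879140570997 38.31427037715912 [-0.17  0.57  1.68  0.06  0.46 -1.68]
[[-0.902  0.108  0.419]
 [ 0.098  0.994 -0.045]
 [-0.421  0.    -0.907]]
slide -1mm in tool axes [ 0.90703749  0.0021187  -0.42104454] up [-4.21045541e-01  3.12679180e-05 -9.07039498e-01]
```

The plate is held: opening 59 mm, with a light downward press. I'll ease that off a little and slide it 66 mm straight to the front.

Request:
{"api": "play_rows", "payload": {"plan": [{"x":-0.0003,"y":0,"z":-0.0006,"wx":0,"wy":0,"wz":0},{"x":0.0036,"y":0,"z":-0.0017,"wx":0,"wy":0,"wz":0},{"x":0.0064,"y":0,"z":-0.003,"wx":0,"wy":0,"wz":0},{"x":0.0064,"y":0,"z":-0.003,"wx":0,"wy":0,"wz":0},{"x":0.0064,"y":0,"z":-0.003,"wx":0,"wy":0,"wz":0}]}}

```text
time: 11.2
tool_pos: [614.1, 16.5, 58.6]
eef_rot: [[-0.902, 0.108, 0.418], [0.098, 0.994, -0.045], [-0.42, 0.0, -0.907]]
wrist_force: [-0.2, -0.3, -0.6]
gripper_width: 0.692
gripper_force: 37.6
```

Request:
{"api": "play_rows", "payload": {"plan": [{"x":0.0073,"y":0,"z":-0.0034,"wx":0,"wy":0,"wz":0},{"x":0.0073,"y":0,"z":-0.0034,"wx":0,"wy":0,"wz":0},{"x":0.0073,"y":0,"z":-0.0034,"wx":0,"wy":0,"wz":0},{"x":0.0073,"y":0,"z":-0.0034,"wx":0,"wy":0,"wz":0},{"x":0.0073,"y":0,"z":-0.0034,"wx":0,"wy":0,"wz":0}]}}

```text
time: 11.82
tool_pos: [574.2, 20.8, 58.8]
eef_rot: [[-0.902, 0.108, 0.418], [0.098, 0.994, -0.045], [-0.42, 0.0, -0.907]]
wrist_force: [-0.7, -0.3, -0.7]
gripper_width: 0.692
gripper_force: 37.6
```

```bash
python3 - <<'E'
from h import *
import cv2
P=[]
for i in range(4): im=robot.capture("wrist");s=robot.get_state();P.append(s["tool_pos"])
p=np.mean(P,0);np.savez("w9",tool_pos=p,eef_rot=s["eef_rot"])
cv2.imwrite("pics/w9.png",cv2.resize(im[:,:,::-1],None,fx=1.5,fy=1.5,interpolation=cv2.INTER_CUBIC))
print(s["time"],p,s["wrist_force"],s["gripper_width"],s["gripper_force"]);print(s["eef_rot"].round(3))
E
```

```text
12.025 [574.20671773  20.86091013  58.77431725] [ 0.75016063  0.48343542 -0.38324966] 0.6942123062555486 37.63530671596527
[[-0.902  0.108  0.418]
 [ 0.098  0.994 -0.045]
 [-0.421  0.    -0.907]]
```

View pics/w9.png

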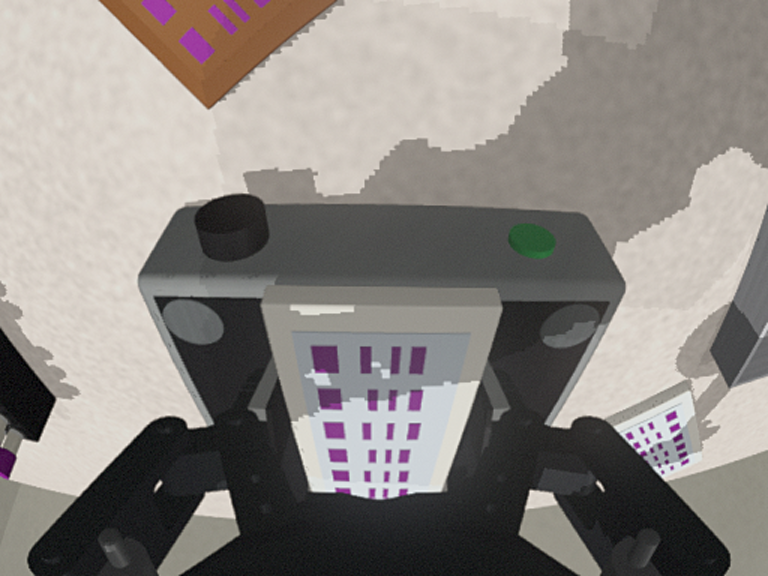

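The slide went straight: the plate's front edge is at (262,300)–(500,300) and the bar is no longer over the plate. I'll check its pose in the hand, lift it, and carry it in front of the tray for a look.

```bash
python3 - <<'E'
from h import *
w=dict(np.load("w9.npz"));v=lambda a,b:np.array([a/1.5-.2,b/1.5-.2])
for u,P in(((262,303),(-70,-30,4)),((500,304),(-70,30,4))):
    X=least_squares(lambda a:projw([a[0],a[1],80],w)-v(*u),[520,20]).x
    print(X.round(1),"pred",place(P,[587.6,19.9,-.108,76]).round(1))
p0=w["tool_pos"];R0=w["eef_rot"]
a=p0+[0,0,90];p,R=rows(a,R0,5,p0,R0)
rows(place((-73,0,0),[559.6,309.3,.11,149]),ori(.11,25),10,p,R)
E
```

```text
[515.2  -1.4] pred [514.8  -2.4  80. ]
[521.8  56. ] pred [521.2  57.3  80. ]
[{"x": -0.0076, "y": 0.0, "z": -0.0163, "wx": -0.0, "wy": -0.0, "wz": -0.0}, {"x": -0.0075, "y": 0.0, "z": -0.0164, "wx": -0.0, "wy": -0.0, "wz": -0.0}, {"x": -0.0076, "y": 0.0, "z": -0.0163, "wx": -0.0, "wy": -0.0, "wz": -0.0}, {"x": -0.0076, "y": 0.0, "z": -0.0163, "wx": -0.0, "wy": -0.0, "wz": -0.0}, {"x": -0.0076, "y": 0.0, "z": -0.0163, "wx": -0.0, "wy": -0.0, "wz": -0.0}]
end [574.3  20.8 148.7]
[{"x": 0.0106, "y": 0.0269, "z": -0.0049, "wx": -0.5, "wy": -0.0, "wz": -1.1}, {"x": 0.0101, "y": 0.0272, "z": -0.0047, "wx": -0.6, "wy": -0.0, "wz": -1.2}, {"x": 0.0095, "y": 0.0275, "z": -0.0045, "wx": -0.5, "wy": -0.0, "wz": -1.1}, {"x": 0.009, "y": 0.0276, "z": -0.0041, "wx": -0.5, "wy": -0.0, "wz": -1.1}, {"x": 0.0084, "y": 0.0279, "z": -0.004, "wx": -0.5, "wy": -0.1, "wz": -1.2}]
[{"x": 0.0079, "y": 0.028, "z": -0.0037, "wx": -0.6, "wy": 0.0, "wz": -1.1}, {"x": 0.0073, "y": 0.0282, "z": -0.0034, "wx": -0.5, "wy": 0.0, "wz": -1.1}, {"x": 0.0067, "y": 0.0284, "z": -0.0032, "wx": -0.5, "wy": 0.0, "wz": -1.2}, {"x": 0.0062, "y": 0.0286, "z": -0.0029, "wx": -0.5, "wy": -0.0, "wz": -1.1}, {"x": 0.0056, "y": 0.0287, "z": -0.0026, "wx": -0.6, "wy": -0.0, "wz": -1.1}]
end [487.1 301.3 149. ]
```

Request:
{"api": "play_rows", "payload": {"plan": [{"x":-0.002,"y":0,"z":-0.0045,"wx":0,"wy":0,"wz":0},{"x":-0.006,"y":0,"z":-0.013,"wx":0,"wy":0,"wz":0},{"x":-0.01,"y":0,"z":-0.0215,"wx":0,"wy":0,"wz":0},{"x":-0.01,"y":0,"z":-0.0215,"wx":0,"wy":0,"wz":0},{"x":-0.01,"y":0,"z":-0.0215,"wx":0,"wy":0,"wz":0}]}}

```text
time: 12.65
tool_pos: [574.9, 20.7, 151.1]
eef_rot: [[-0.902, 0.108, 0.419], [0.098, 0.994, -0.045], [-0.421, -0.0, -0.907]]
wrist_force: [1.6, 0.1, -0.9]
gripper_width: 0.694
gripper_force: 37.7
```

Request:
{"api": "play_rows", "payload": {"plan": [{"x":0.0105,"y":0.027,"z":-0.005,"wx":-0.5,"wy":0,"wz":-1.1},{"x":0.01,"y":0.027,"z":-0.0045,"wx":-0.6,"wy":0,"wz":-1.2},{"x":0.0095,"y":0.0275,"z":-0.0045,"wx":-0.5,"wy":0,"wz":-1.1},{"x":0.009,"y":0.0275,"z":-0.004,"wx":-0.5,"wy":0,"wz":-1.1},{"x":0.0085,"y":0.028,"z":-0.004,"wx":-0.5,"wy":-0.1,"wz":-1.2}]}}

```text
time: 13.28
tool_pos: [531.3, 161.8, 150.4]
eef_rot: [[-0.906, -0.002, 0.423], [-0.002, 1.0, 0.0], [-0.423, -0.001, -0.906]]
wrist_force: [0.2, -0.5, -0.4]
gripper_width: 0.689
gripper_force: 37.8
```

Request:
{"api": "play_rows", "payload": {"plan": [{"x":0.008,"y":0.028,"z":-0.0035,"wx":-0.6,"wy":0,"wz":-1.1},{"x":0.0075,"y":0.028,"z":-0.0035,"wx":-0.5,"wy":0,"wz":-1.1},{"x":0.0065,"y":0.0285,"z":-0.003,"wx":-0.5,"wy":0,"wz":-1.2},{"x":0.006,"y":0.0285,"z":-0.003,"wx":-0.5,"wy":0,"wz":-1.1},{"x":0.0055,"y":0.0285,"z":-0.0025,"wx":-0.6,"wy":0,"wz":-1.1}]}}

```text
time: 13.9
tool_pos: [488.0, 301.7, 150.4]
eef_rot: [[-0.9, -0.11, 0.421], [-0.099, 0.994, 0.048], [-0.423, 0.001, -0.906]]
wrist_force: [-0.3, 0.2, -1.9]
gripper_width: 0.693
gripper_force: 37.8
```

```bash
python3 - <<'E'
from h import *
import cv2
P=[]
for i in range(4): im=robot.capture("wrist");s=robot.get_state();P.append(s["tool_pos"])
t=robot.capture("top")
p=np.mean(P,0);np.savez("w10",tool_pos=p,eef_rot=s["eef_rot"])
a=cv2.resize(im[:,:,::-1],None,fx=1.2,fy=1.2,interpolation=cv2.INTER_CUBIC)[:461]
b=cv2.resize(t[100:280,90:290,::-1],None,fx=.9,fy=.9)
c=np.zeros((461,800,3),np.uint8);c[:,:614]=a;c[:162,615:795]=b
cv2.imwrite("pics/w10.png",c)
print(s["time"],p,s["wrist_force"],s["gripper_width"],s["gripper_force"]);print(s["eef_rot"].round(3))
E
```

```text
14.1 [487.69882679 302.19224995 150.1460636 ] [ 0.17265545 -0.06350246 -0.68220994] 0.6947891740323253 37.80533194541931
[[-0.901 -0.11   0.42 ]
 [-0.099  0.994  0.047]
 [-0.423  0.001 -0.906]]
```

View pics/w10.png

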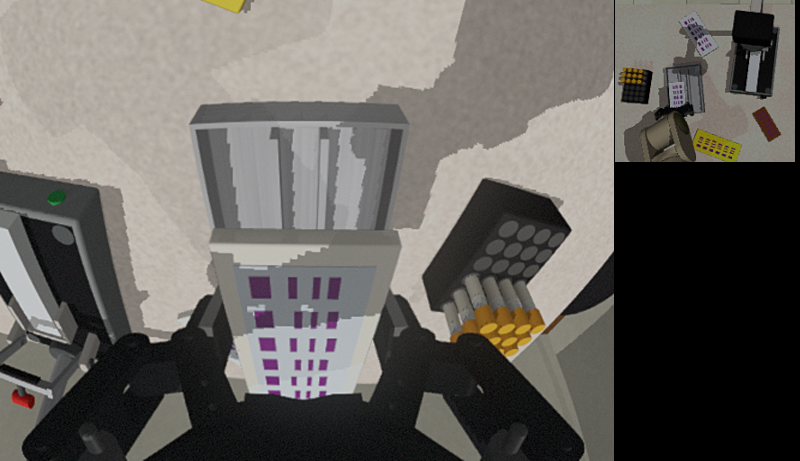

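The plate is held level in front of the tray. Tray front rim corners are at (191,124) and (409,122), base corners at (197,106) and (402,104), ribs near x=276 and 323, and the bar (left) is still open. I'll fit the tray from this view together with the top view.

```bash
python3 - <<'E'
from h import *
w=dict(np.load("w10.npz"));v=lambda a,b:np.array([a/1.2-.1,b/1.2-.1])
t=lambda u,v:(u/3.3+90-.35,v/3.3+90-.35)
W=[(w,(-104,-74,34),v(191,124)),(w,(-104,74,34),v(409,122)),(w,(-104,-74,0),v(197,106)),(w,(-104,74,0),v(402,104))]
T=[("top",(104,74,34),t(182,283)),("top",(104,-74,34),t(312,268)),("top",(-104,-74,34),t(330,443)),("top",(-104,74,34),t(195,458))]
for n,o in(("wrist",W),("both",W+T),("top",T)):
    q,e=fit(o,[560,309,.11,0]);print(n,q.round(3),e.round(1).tolist())
    r=least_squares(lambda a:np.concatenate([(projw(place(P,[*a,0]),m) if isinstance(m,dict) else proj(m,place(P,[*a,0])))-np.array(u) for m,P,u in o]),[560,309,.11]);print("  z=0",r.x.round(3),r.fun.round(1).tolist())
for u in((276,150),(323,150),(276,225),(324,225)):
    X=least_squares(lambda a:projw([a[0],a[1],24],w)-v(*u),[500,300]).x;print("rib",X.round(1))
# plate in hand
for u in((211,244),(400,243)):
    X=least_squares(lambda a:projw([a[0],a[1],w["tool_pos"][2]+21.3],w)-v(*u),[480,300]).x;print("plate front",X.round(1))
print(place((13.4-70,-30,0),[*w["tool_pos"][:2],.11,0]),place((13.4-70,30,0),[*w["tool_pos"][:2],.11,0]))
E
```

```text
wrist [ 5.61665e+02  3.08838e+02  1.18000e-01 -1.30700e+00] [[-0.9, 0.7], [0.9, 0.6], [3.9, -0.8], [-2.8, -0.7]]
  z=0 [5.61042e+02 3.08533e+02 1.18000e-01] [-1.7, 0.7, 1.1, 0.6, 3.2, -0.9, -2.6, -0.8]
both [5.60663e+02 3.07807e+02 1.14000e-01 6.09000e-01] [[-2.4, 0.3], [1.0, 0.7], [2.6, -1.3], [-2.7, -0.8], [-0.1, -1.2], [-0.9, -1.2], [-1.0, -0.4], [0.5, -0.1]]
  z=0 [5.60892e+02 3.08202e+02 1.15000e-01] [-1.9, 0.3, 1.1, 0.6, 3.1, -1.3, -2.6, -0.8, -0.2, -1.3, -1.0, -1.3, -1.1, -0.5, 0.4, -0.1]
top [ 5.58537e+02  3.07407e+02  1.11000e-01 -5.09000e+00] [[0.4, -0.5], [-0.5, -0.3], [-0.8, 0.3], [0.9, 0.5]]
  z=0 [5.57927e+02 3.06357e+02 1.10000e-01] [0.3, -0.6, -0.4, -0.4, -0.7, 0.4, 0.8, 0.6]
rib [487.6 282.7]
rib [484.  316.1]
rib [559.9 287.2]
rib [555.6 327.4]
plate front [435.3 268.1]
plate front [428.7 325. ]
[434.73426067 266.16011518   0.        ] [428.14756262 325.79748106   0.        ]
```

```bash
python3 - <<'E'
from h import *
w=dict(np.load("w10.npz"));R=ori(.114,25)
p,r=rows(place((-13.4,0,0),[560.5,308,.114,60]),R,5,w["tool_pos"],w["eef_rot"])
rows(place((-13.4,0,0),[560.5,308,.114,15]),R,5,p,r)
print(r.T@[0,0,-1])
E
```

```text
[{"x": -0.0032, "y": -0.0005, "z": 0.0214, "wx": -0.0, "wy": 0.0, "wz": -0.0}, {"x": -0.0032, "y": -0.0004, "z": 0.0214, "wx": -0.0, "wy": 0.0, "wz": -0.1}, {"x": -0.0031, "y": -0.0005, "z": 0.0213, "wx": -0.0, "wy": 0.0, "wz": -0.0}, {"x": -0.0032, "y": -0.0005, "z": 0.0214, "wx": -0.0, "wy": 0.0, "wz": -0.1}, {"x": -0.0032, "y": -0.0005, "z": 0.0214, "wx": -0.0, "wy": 0.0, "wz": -0.0}]
end [547.2 306.5  60. ]
[{"x": 0.0038, "y": 0.0, "z": 0.0082, "wx": -0.0, "wy": 0.0, "wz": -0.0}, {"x": 0.0038, "y": 0.0, "z": 0.0081, "wx": -0.0, "wy": 0.0, "wz": -0.0}, {"x": 0.0038, "y": 0.0, "z": 0.0082, "wx": -0.0, "wy": 0.0, "wz": -0.0}, {"x": 0.0038, "y": 0.0, "z": 0.0081, "wx": -0.0, "wy": 0.0, "wz": -0.0}, {"x": 0.0038, "y": 0.0, "z": 0.0082, "wx": -0.0, "wy": 0.0, "wz": -0.0}]
end [547.2 306.5  15. ]
[4.22903829e-01 5.47887994e-04 9.06174404e-01]
```

Request:
{"api": "play_rows", "payload": {"plan": [{"x":-0.003,"y":-0.0005,"z":0.0215,"wx":0,"wy":0,"wz":0},{"x":-0.003,"y":-0.0005,"z":0.0215,"wx":0,"wy":0,"wz":-0.1},{"x":-0.0035,"y":-0.0005,"z":0.0215,"wx":0,"wy":0,"wz":0},{"x":-0.003,"y":-0.0005,"z":0.0215,"wx":0,"wy":0,"wz":-0.1},{"x":-0.0035,"y":-0.0005,"z":0.021,"wx":0,"wy":0,"wz":0}]}}

```text
time: 14.78
tool_pos: [548.6, 303.8, 58.6]
eef_rot: [[-0.901, -0.111, 0.42], [-0.101, 0.994, 0.046], [-0.422, -0.001, -0.906]]
wrist_force: [0.6, -0.5, -1.4]
gripper_width: 0.692
gripper_force: 37.8
```

Request:
{"api": "play_rows", "payload": {"plan": [{"x":0.0038,"y":0,"z":0.0082,"wx":0,"wy":0,"wz":0},{"x":0.0038,"y":0,"z":0.0082,"wx":0,"wy":0,"wz":0},{"x":0.0038,"y":0,"z":0.0082,"wx":0,"wy":0,"wz":0},{"x":0.003,"y":0,"z":0.0064,"wx":0,"wy":0,"wz":0},{"x":0.002,"y":0,"z":0.0043,"wx":0,"wy":0,"wz":0}]}}

```text
time: 15.4
tool_pos: [547.6, 304.9, 19.6]
eef_rot: [[-0.901, -0.113, 0.419], [-0.103, 0.994, 0.047], [-0.422, -0.001, -0.907]]
wrist_force: [0.1, 1.2, -0.3]
gripper_width: 0.691
gripper_force: 37.9
```

Request:
{"api": "play_rows", "payload": {"plan": [{"x":0,"y":0,"z":0,"wx":0,"wy":0,"wz":0},{"x":0,"y":0,"z":0,"wx":0,"wy":0,"wz":0}]}}

```text
time: 15.65
tool_pos: [547.9, 304.9, 20.3]
eef_rot: [[-0.901, -0.113, 0.42], [-0.102, 0.994, 0.047], [-0.423, -0.0, -0.906]]
wrist_force: [1.0, -0.6, -0.8]
gripper_width: 0.694
gripper_force: 37.9
```

Request:
{"api": "play_rows", "payload": {"plan": [{"x":0.0008,"y":0.0005,"z":0.0018,"wx":0,"wy":0,"wz":0},{"x":0.0008,"y":0.0005,"z":0.0018,"wx":0,"wy":0,"wz":0},{"x":0.0008,"y":0,"z":0.0018,"wx":0,"wy":0,"wz":0},{"x":0.0004,"y":0,"z":0.0009,"wx":0,"wy":0,"wz":0},{"x":0,"y":0,"z":0,"wx":0,"wy":0,"wz":0}]}}

```text
time: 16.27
tool_pos: [547.7, 305.8, 13.0]
eef_rot: [[-0.901, -0.113, 0.419], [-0.102, 0.994, 0.047], [-0.422, -0.001, -0.907]]
wrist_force: [-0.5, -1.7, -0.3]
gripper_width: 0.692
gripper_force: 37.9
```

Request:
{"api": "play_rows", "payload": {"plan": [{"x":0.0004,"y":0,"z":0.0009,"wx":0,"wy":0,"wz":0},{"x":0,"y":0,"z":0,"wx":0,"wy":0,"wz":0}]}}

```text
time: 16.52
tool_pos: [547.7, 305.8, 12.0]
eef_rot: [[-0.901, -0.113, 0.419], [-0.103, 0.994, 0.047], [-0.422, -0.001, -0.907]]
wrist_force: [0.3, 0.7, -1.6]
gripper_width: 0.698
gripper_force: 37.9
```

Request:
{"api": "play_rows", "payload": {"plan": [{"x":0.0002,"y":0,"z":0.0005,"wx":0,"wy":0,"wz":0},{"x":0,"y":0,"z":0,"wx":0,"wy":0,"wz":0}]}}

```text
time: 16.77
tool_pos: [547.7, 305.8, 11.5]
eef_rot: [[-0.901, -0.113, 0.419], [-0.102, 0.994, 0.047], [-0.422, -0.001, -0.907]]
wrist_force: [0.2, 0.6, -1.9]
gripper_width: 0.692
gripper_force: 37.9
```

Request:
{"api": "play_rows", "payload": {"plan": [{"x":0.0002,"y":0,"z":0.0005,"wx":0,"wy":0,"wz":0},{"x":0,"y":0,"z":0,"wx":0,"wy":0,"wz":0}]}}

```text
time: 17.02
tool_pos: [547.8, 305.8, 10.9]
eef_rot: [[-0.901, -0.113, 0.419], [-0.102, 0.994, 0.047], [-0.422, -0.001, -0.907]]
wrist_force: [-0.6, 0.6, -0.4]
gripper_width: 0.691
gripper_force: 37.9
```

Request:
{"api": "play_rows", "payload": {"plan": [{"x":0.0002,"y":0,"z":0.0005,"wx":0,"wy":0,"wz":0},{"x":0,"y":0,"z":0,"wx":0,"wy":0,"wz":0}]}}

```text
time: 17.27
tool_pos: [547.8, 305.8, 10.4]
eef_rot: [[-0.901, -0.113, 0.419], [-0.102, 0.994, 0.047], [-0.422, -0.001, -0.907]]
wrist_force: [0.4, -0.3, -1.9]
gripper_width: 0.695
gripper_force: 37.9
```

Request:
{"api": "play_rows", "payload": {"plan": [{"x":0.0002,"y":0,"z":0.0005,"wx":0,"wy":0,"wz":0},{"x":0,"y":0,"z":0,"wx":0,"wy":0,"wz":0}]}}

```text
time: 17.52
tool_pos: [548.0, 305.9, 10.4]
eef_rot: [[-0.9, -0.113, 0.42], [-0.102, 0.994, 0.047], [-0.423, -0.001, -0.906]]
wrist_force: [-2.7, -0.6, 6.6]
gripper_width: 0.695
gripper_force: 38.5
```

Contact came at the expected height. I'll ease off slightly, open and retreat.

Request:
{"api": "play_rows", "payload": {"plan": [{"x":-0.0001,"y":0,"z":-0.0003,"wx":0,"wy":0,"wz":0},{"x":0,"y":0,"z":0,"wx":0,"wy":0,"wz":0}]}}

```text
time: 17.77
tool_pos: [548.0, 305.9, 10.4]
eef_rot: [[-0.901, -0.113, 0.42], [-0.102, 0.994, 0.047], [-0.422, -0.0, -0.906]]
wrist_force: [-0.6, -1.3, 2.4]
gripper_width: 0.69
gripper_force: 38.3
```

Request:
{"api": "play_rows", "payload": {"plan": [{"x":0,"y":0,"z":0,"wx":0,"wy":0,"wz":0},{"x":0,"y":0,"z":0,"wx":0,"wy":0,"wz":0},{"x":0,"y":0,"z":0,"wx":0,"wy":0,"wz":0}], "claw": 0.078}}

```text
time: 18.15
tool_pos: [547.8, 305.8, 10.1]
eef_rot: [[-0.901, -0.113, 0.419], [-0.102, 0.994, 0.047], [-0.422, -0.001, -0.907]]
wrist_force: [-0.2, 0.4, 0.2]
gripper_width: 0.914
gripper_force: 0.0
```

Request:
{"api": "play_rows", "payload": {"plan": [{"x":0,"y":0,"z":-0.006,"wx":0,"wy":0,"wz":0},{"x":0,"y":0,"z":-0.014,"wx":0,"wy":0,"wz":0},{"x":0,"y":0,"z":-0.03,"wx":0,"wy":0,"wz":0},{"x":0,"y":0,"z":-0.04,"wx":0,"wy":0,"wz":0},{"x":0,"y":0,"z":-0.05,"wx":0,"wy":0,"wz":0}]}}

```text
time: 18.77
tool_pos: [488.0, 299.0, 138.6]
eef_rot: [[-0.901, -0.113, 0.419], [-0.102, 0.994, 0.047], [-0.422, -0.0, -0.907]]
wrist_force: [0.0, 0.1, 0.6]
gripper_width: 0.916
gripper_force: 0.0
```

```bash
python3 - <<'E'
from h import *
import cv2
im=robot.capture("wrist");P=[]
for i in range(3): im=robot.capture("wrist");s=robot.get_state();P.append(s["tool_pos"])
w=dict(tool_pos=np.mean(P,0),eef_rot=s["eef_rot"])
cv2.imwrite("pics/w11.png",im[:,:,::-1])
t=robot.capture("top");sc=robot.capture("scene");cv2.imwrite("pics/t11.png",t[:,:,::-1])
print(s["time"],w["tool_pos"],s["wrist_force"],s["gripper_width"])
# purple bands in wrist view -> band centroid region on plate top (z=32)
h=cv2.cvtColor(im,cv2.COLOR_RGB2HSV);m=cv2.inRange(h,(135,90,40),(165,255,255))
n,l,st,c=cv2.connectedComponentsWithStats(m)
for i in range(1,n):
    if st[i,4]>15:
        X=least_squares(lambda a:projw([a[0],a[1],32],w)-c[i],[560,308]).x
        d=np.array([[np.cos(.114),np.sin(.114)],[-np.sin(.114),np.cos(.114)]])@(X-[560.5,308])
        if abs(d).max()<110: print(c[i].round(),d.round(1))
# red knob: triangulate
def red(a):
    h=cv2.cvtColor(a,cv2.COLOR_RGB2HSV);m=cv2.inRange(h,(0,150,80),(6,255,255))|cv2.inRange(h,(175,150,80),(180,255,255))
    n,l,st,c=cv2.connectedComponentsWithStats(m);return [(c[i].round(1).tolist(),int(st[i,4])) for i in range(1,n) if st[i,4]>8]
print("red top",red(t),"scene",red(sc));print("pred open knob",proj("top",np.array([740,1,169.])),proj("scene",np.array([740,1,169.])))
E
```

```text
18.975 [489.11854325 299.8364388  140.56659914] [-0.0394562  -0.13452611 -0.23999239] 0.9108174491187201
[234. 160.] [-48.8 -15.7]
[248. 160.] [-48.7  -4.4]
[257. 161.] [-48.4   3.3]
[264. 161.] [-47.9   9.5]
[235. 178.] [-28.8 -16. ]
[250. 178.] [-28.9  -2.8]
[264. 179.] [-27.7  10.2]
[236. 194.] [ -8.3 -16.3]
[264. 194.] [-8.5 10.7]
[236. 209.] [ 11.6 -17. ]
[261. 209.] [11.5  8.3]
[236. 222.] [ 30.6 -17.4]
[261. 222.] [31.4  8.7]
[237. 234.] [ 50.6 -17.5]
red top [([478.6, 168.5], 2525)] scene [([286.7, 238.8], 10)]
pred open knob [247.05095187 142.96444126] [287.63616975 239.1219675 ]
```

```bash
python3 -c "
from rig import robot
print(robot.sign_off())"
```

```text
the job is handed in; nothing more can be done
None
```

The job is handed in after about 19 s of the 61 s allowed: the gel plate lies gel side up and level on both tray ribs, the clamp bar is still open, and I saw no sign of anything else being knocked (final check by measurement only, as the 10 picture views were used).

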